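# Find and mark the balance point of a necklace rail

### The arm

A 6-joint arm with a two-finger parallel gripper is mounted at the origin on the work surface. World frame = base frame: x ahead of the robot, y to its left, z up, the work surface at z = 0. Lengths are in mm, angles in rad, forces in N, time in s.
With the tool pointing down it reaches from about 375 to 975 mm from the base axis. Payload 3.8 kg.
Tool frame: the origin (TCP) lies at the very end of the fingers, on their centre line; the grasp point (between the pads) lies 19 mm behind it; z points along the fingers, y is the line along which they close (so a half turn about z gives the same grasp; the last joint's range is limited). The gripper opens to 88 mm and grips with 3 to 60 N. Pads are 18 mm wide; open, the fingers measure 123 mm over their backs; the gripper's body (75 mm by 187 mm) begins 45 mm behind the grasp point.
Start: joints at [-1.36, 0.264, 1.604, -0, 1.274, -0.037], TCP at [165.553, -654.378, 238.706] pointing down, gripper open.
Joint ranges: [-2.63, 2.63], [-0.94, 2.18], [0.31, 2.57], [-1.31, 4.45], [0, 2.66], [-2.55, 2.55]. Speed limits (rad/s): [2.57, 2.57, 3.14, 3.14, 3.14, 3.14].

### API

Orientations are given as a unit quaternion [w, x, y, z].
In Python, from workcell import sense, read_camera, close_job gives the robot as it stands. The module is installed in compiled form; this text tells all that it offers.
- The arm moves only by the shell command python3 -m crank 'ROWS' [FORCE]. ROWS is JSON, one flat list of numbers, 7 for each row, row after row: the shift along the tool's x, y, z in cm, then the turn, a rotation vector about the tool's x, y, z in degrees, then the finger opening in cm, from 0 to 8.81. A call has 1 to 5 rows; each row shifts and turns the commanded pose from where the row before left it, along the tool's axes as they then stand; what a row does not reach is not made up. A row lasts 1/8 s, in which the tool goes at most 62.5 mm and 10.7 degrees, less where a joint would pass 70% of its speed; a pose out of reach is approached as far as the arm can. A call with a gripper value outside its range is refused whole. The fingers move at their own pace and stop on an object; FORCE is the grip in N (left out, the last holds). Time passes only in rows, so rows that do not move let the fingers close. It gives the time, the measured TCP pose, the force, the opening and the grip force at its end, in the units of the state.
- sense(): the state, without advancing time (a new reading comes with each control period).
- read_camera(name): name is "side" or "top" or "wrist"; returns a dict with "frame" (420x560x3 uint8, red, green, blue), "K" (3x3 intrinsics, pixels), "world_from_camera" (4x4, takes a point from camera to world coordinates). Camera axes: x right, y down, z forward; pixel columns grow to the right and rows downward; lengths in mm; the calibration is good to about 2 mm. A picture is of the moment at which its call begins. There is no depth.
- close_job(): hands the job in; it is judged then, once.
The state is a dict: "time_s": time; "joint_positions": joint angles; "qvel": joint speeds; "joint_efforts": joint torques, N m; "ee_pos": TCP position; "tool_rot": TCP orientation; "ft_force": force on the tool from outside, world axes, zero at the start; "wrist_torque": the same for the moment, N m; "width": opening from 0.0 (shut) to 1.0 (fully open); "grip_force": force on a finger pad.
Only numpy, scipy, OpenCV 4.12 (cv2) and the standard library are available. Lean on these libraries where they do the work, as an engineer would, in place of code of your own. Each camera call takes 0.05 s, during which the arm holds its last target. There are 200 camera calls.

### The job

We want to hang this wooden necklace rail from a single hook, so find where it balances: nudge it endwise along the stand with light fingertip pushes (do not squeeze it or press hard on it) until it tips up and balances level by itself on the middle rib. Then mark the spot by setting the chrome hair clip astride the rail right above the rib, leaving the rail still balanced level. Leave the spectacle case, the dish and the bangles where they are.

Things in the scene. Friction and masses are not known exactly. Their poses are not given: they have to be found in the camera images.
- stand: Fixed dark wooden stand on a 64 x 226 mm plinth 12 mm high. Origin: centre of its underside on the table, z up, y along its length, the way the rail slides. At y = +100 and -100 mm it has two end rests (12 mm wide along y), tops 52 mm above the table, each with two upright cheeks 28 mm apart, reaching 72 mm above the table, that keep the rail in line.
- rib_top (a point): Centre of the flat level top of the stand's middle rib, the fulcrum: 60 mm above the table, 18 mm wide along the stand's y, 40 mm along its x. Axes as the stand's.
- rail: Loose pale wooden bar, brass bands near its ends, 22 (x) x 300 (y) x 20 mm (z), flat end faces, about 0.36 kg. Origin: middle of its underside; its y runs as the stand's y. It starts on the rib with its middle 45 to 60 mm to the stand's +y, tilted 0.08 rad down onto the +y end rest. Fingers on it with over 12 N are too rough, and so is the clip.
- rail_mid (a point): Middle of the rail's underside. Weights hidden inside put the balance point up to 25 mm either side of here, unseen. The rail lies level only while the balance point is over the 18 mm rib, else it drops onto the heavy side's end rest. A finger's friction on the end face can hold that end: take it away to see it tip. It may rock for some seconds.
- clip: Loose chrome hair clip, 30 g, H-shaped seen along y: two upright side plates 3 (x) x 18 (y) x 34 mm (z), 33 mm over their outsides, 27 mm apart, joined by a cross plate with its underside 11 mm above the feet. Origin: centre of its underside between the feet. Starts standing on the table; grip it across x. Astride the rail its y runs along the rail, origin 9 mm above the rail's underside.
- case: Bystander: black spectacle case, 62 x 158 x 36 mm, origin under its centre.
- dish: Bystander: white porcelain dish, 85 x 125 x 22 mm, origin under its centre.
- bangle1: Bystander: lower of two green glass bangles lying stacked, 68 mm across, 8 mm high each, origin under its centre.
- bangle2: Bystander: upper bangle of the stack.
There are look-alikes about, which are no part of the job. Of the things like the clip, leave any that is purple or yellow; of the rest the smaller one is meant.

How it is judged:
By the outcome, as a careful person would: the job done as asked, in the order asked, and still so for the second after the job is handed in, with the robot touching nothing.
It also fails if it takes over 72 s, if anything falls off the work surface, if the arm or the gripper's body presses on something with over 40 N, if the wrist force passes 120 N, or if a joint passes its speed limit or range.

## Working session

There is one attempt and no reset: what is moved stays moved. The work goes in short steps, Python scripts to look and compute and a shell command to move; the robot and the scene stay as the last step left them, time stands still between calls to the robot, and variables do not carry over. Pictures are saved under pics/ and viewed, at most 10 in all, crops included, and the job is handed in when it is done.

```bash
mkdir -p pics
cat > h.py <<'E'
import numpy as np,cv2
from workcell import sense,read_camera,close_job
def shot(n,f=None):
    c=read_camera(n)
    if f: cv2.imwrite('pics/'+f,c['frame'][:,:,::-1])
    return c
def ray(c,u,v):
    T=np.array(c['world_from_camera']);d=T[:3,:3]@np.linalg.inv(c['K'])@[u,v,1.];return T[:3,3],d
def pt(c,u,v,z):
    o,d=ray(c,u,v);return np.round(o+d*(z-o[2])/d[2],1)
def px(c,P):
    T=np.linalg.inv(np.array(c['world_from_camera']));q=np.array(c['K'])@(T[:3,:3]@np.array(P)+T[:3,3]);return q[:2]/q[2]
E
python3 - <<'E'
from h import *
a=shot('top');b=shot('side')
import numpy as np
cv2.imwrite('pics/a.png',a['frame'][:,:,::-1]);cv2.imwrite('pics/b.png',b['frame'][:,:,::-1])
for c in(a,b):print(np.round(c['world_from_camera'],2),c['K'])
print(sense())
E
```

```text
[[-0.00000e+00 -9.90000e-01  1.50000e-01  4.40710e+02]
 [-1.00000e+00  1.00000e-02  2.00000e-02 -1.25430e+02]
 [-2.00000e-02 -1.50000e-01 -9.90000e-01  1.02978e+03]
 [ 0.00000e+00  0.00000e+00  0.00000e+00  1.00000e+00]] [[510.64609334   0.         275.22839116]
 [  0.         510.64609334 212.6098356 ]
 [  0.           0.           1.        ]]
[[ 7.1000e-01 -4.8000e-01  5.1000e-01  2.0221e+02]
 [-7.0000e-01 -5.1000e-01  5.0000e-01 -4.9265e+02]
 [ 2.0000e-02 -7.1000e-01 -7.0000e-01  6.4063e+02]
 [ 0.0000e+00  0.0000e+00  0.0000e+00  1.0000e+00]] [[395.60670722   0.         281.14778893]
 [  0.         395.60670722 209.10225088]
 [  0.           0.           1.        ]]
{'time_s': 0.1, 'joint_positions': array([-1.35990058e+00,  2.64702651e-01,  1.60518742e+00, -2.42792093e-05,
        1.27371191e+00, -3.69031150e-02]), 'qvel': array([-0.00105619, -0.001693  , -0.00383777,  0.00024087, -0.00086936,
       -0.00118359]), 'joint_efforts': array([ 4.37189756e-04, -5.03617966e+01, -3.58071470e+01,  7.32233073e-02,
        2.33788689e-02, -6.08210280e-05]), 'ee_pos': array([ 165.4156626 , -653.77505154,  237.52278772]), 'tool_rot': array([-9.99853856e-04,  9.92333338e-01,  1.23586152e-01, -9.88520027e-05]), 'ft_force': array([-0.73112834,  0.08824071,  0.28950333]), 'wrist_torque': array([-0.01221833, -0.0264752 , -0.00335945]), 'grip_force': 0.0, 'width': 1.0041787432174494}
```

View pics/a.png

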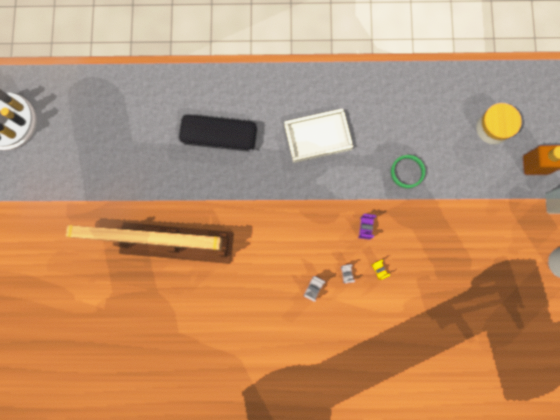

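View pics/b.png

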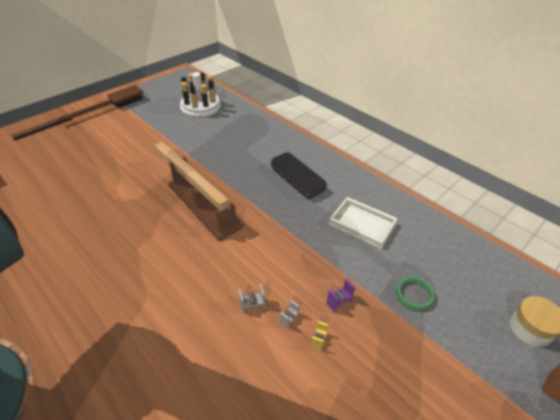

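The top view shows the rail from (68,232) to (219,243) and the stand plinth from about (117,240) to (232,245). The small chrome clip is at (348,273), with a larger look-alike at (315,288). Next I'll enlarge the stand and clips.

Run:
```python
from h import *
f=cv2.imread('pics/a.png')
A=cv2.resize(f[210:280,60:245],None,fx=4,fy=4,interpolation=cv2.INTER_CUBIC)
B=cv2.resize(f[255:305,300:395],None,fx=6,fy=6,interpolation=cv2.INTER_CUBIC)
o=np.zeros((590,740,3),np.uint8);o[:280]=A;o[285:585,:570]=B
cv2.imwrite('pics/c.png',o)
c=shot('top')
hsv=cv2.cvtColor(c['frame'],cv2.COLOR_RGB2HSV)
m=cv2.inRange(hsv,(12,60,150),(30,200,255));m[:215]=0;m[262:]=0;m[:,240:]=0;m[:,:60]=0
n,l,s,ce=cv2.connectedComponentsWithStats(m);i=1+np.argmax(s[1:,4]);y,x=np.where(l==i)
r=cv2.minAreaRect(np.c_[x,y].astype(np.float32));print('rail',r,cv2.boxPoints(r))
g=cv2.inRange(hsv,(0,0,90),(179,70,255));g[:255]=0;g[305:]=0;g[:,:300]=0;g[:,365:]=0
n,l,s,ce=cv2.connectedComponentsWithStats(g)
for i in range(1,n):
  if s[i,4]>15:
    y,x=np.where(l==i);r=cv2.minAreaRect(np.c_[x,y].astype(np.float32));print('clip',r,s[i],pt(c,*r[0],30),pt(c,*r[0],0))
```

```text
rail ((149.5, 238.0), (46.0, 179.0), 90.0) [[ 60. 215.]
 [239. 215.]
 [239. 261.]
 [ 60. 261.]]
clip ((347.1899719238281, 273.1746826171875), (17.445608139038086, 9.714033126831055), 82.40535736083984) [342 264  12  19 160] [ 477.3 -246.5   30. ] [ 478.4 -250.1    0. ]
clip ((313.6792907714844, 287.8773498535156), (12.33533000946045, 22.630956649780273), 29.05460548400879) [304 277  21  24 260] [ 449.3 -181.1   30. ] [ 449.5 -182.8    0. ]
```

View pics/c.png

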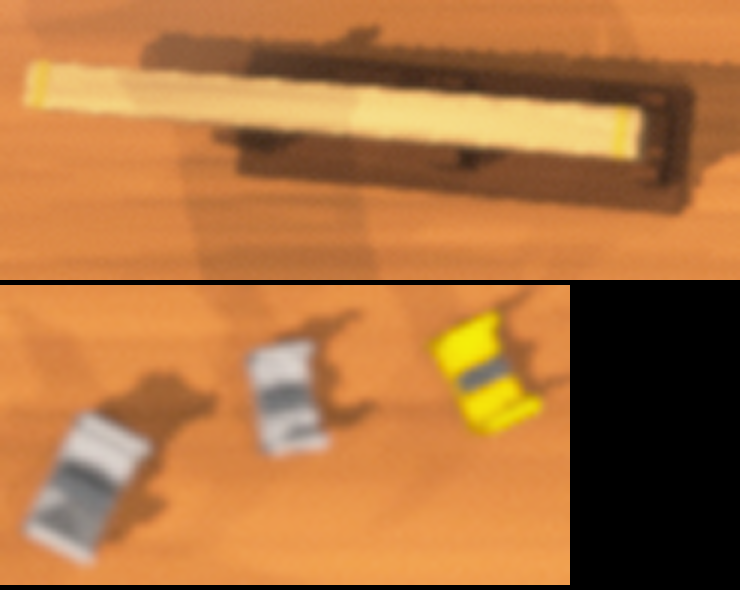

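The enlarged crop puts the plinth corners at about (119,253), (231,263), (233,232) and (122,222). The rail end centres are about (67,231) and (219.6,243.4). The small clip lies nearly along world x.

Run:
```python
from h import *
c=shot('top')
P=[pt(c,60+u/4,210+v/4,12) for u,v in[(250,50),(237,174),(692,87),(685,213)]]
P=np.array(P);print(P,P.mean(0))
L=(P[0]+P[1])/2;R=(P[2]+P[3])/2;print('len',np.linalg.norm(L-R),'wid',np.linalg.norm(P[0]-P[1]),np.linalg.norm(P[2]-P[3]),'y-axis yaw',np.degrees(np.arctan2(*(R-L)[1::-1])))
l=pt(c,67,231.2,68);r=pt(c,219.6,243.4,92);print('rail top ends',l,r,(l+r)/2,np.linalg.norm(l-r),np.degrees(np.arctan2(*(l-r)[1::-1])))
# clip plate top corners
q=[pt(c,300+u/6,255+(v-285)/6,34) for u,v in[(250,352),(312,343),(263,453),(327,443)]];q=np.array(q);print(q,q.mean(0),np.degrees(np.arctan2(*((q[0]+q[1]-q[2]-q[3])[1::-1]))))
```

```text
[[581.4 202.3  12. ]
 [518.7 206.1  12. ]
 [561.5 -21.8  12. ]
 [498.4 -19.   12. ]] [540.   91.9  12. ]
len 225.49760530879257 wid 62.81504596830278 63.16209306221575 y-axis yaw -95.11391535881305
rail top ends [557.4 290.2  68. ] [530.5  -5.4  92. ] [543.95 142.4   80.  ] 297.7901442291198 84.80032822698962
[[ 490.7 -235.7   34. ]
 [ 493.5 -255.7   34. ]
 [ 458.4 -239.1   34. ]
 [ 461.5 -259.7   34. ]] [ 476.025 -247.55    34.   ] 6.565033268563714
```

```bash
cat >> h.py <<'E'
from scipy.spatial.transform import Rotation as Ro
def rel(P,yaw_y=None):
    s=sense();q=s['tool_rot'];R=Ro.from_quat([q[1],q[2],q[3],q[0]]).as_matrix()
    print('t',round(s['time_s'],2),'at',np.round(s['ee_pos'],1),'ft',np.round(s['ft_force'],1),'tool-y deg',round(float(np.degrees(np.arctan2(R[1,1],R[0,1]))),2),'zaxis',np.round(R[:,2],3))
    print('delta tool cm',np.round(R.T@(np.array(P)-s['ee_pos'])/10,2))
E
python3 -m crank '[4,-3.18,0,0,0,0,8.8, 4,-3.18,0,0,0,0,8.8, 4,-3.18,0,0,0,0,8.8, 4,-3.18,0,0,0,0,8.8, 4,-3.18,0,0,0,0,8.8]'
python3 -m crank '[4,-3.18,0,0,0,0,8.8, 4,-3.18,0,0,0,0,8.8, 4,-3.18,0,0,0,0,8.8, 4,-3.18,0,0,0,0,8.8, 4,-3.18,0,0,0,0,8.8]'
python3 -m crank '[0,0,0,0,0,-10.1,0, 0,0,0,0,0,-10.1,0, 0,0,0,0,0,-10.1,0, 0,0,0,0,0,-10.1,0, 0,0,0,0,0,-10.1,0]'
python3 -m crank '[0,0,0,0,0,-10.1,0, 0,0,0,0,0,-10.1,0, 0,0,0,0,0,0,0, 0,0,0,0,0,0,0]'
python3 - <<'E'
from h import *
shot('wrist','w1.png');rel([559.6,314,238])
E
```

```text
time_s: 0.82
ee_pos: [321.2, -449.7, 238.6]
tool_rot: [-0.0, 0.992, 0.123, 0.0]
ft_force: [0.8, -0.1, -0.3]
width: 1.002
grip_force: 0.0
time_s: 1.45
ee_pos: [476.1, -246.5, 238.7]
tool_rot: [0.0, 0.992, 0.124, 0.0]
ft_force: [0.8, -0.1, 0.5]
width: 0.998
grip_force: 0.0
time_s: 2.08
ee_pos: [475.2, -247.8, 238.5]
tool_rot: [-0.0, 0.843, 0.538, -0.0]
ft_force: [-1.2, -0.2, 0.4]
width: 0.454
grip_force: 0.0
time_s: 2.58
ee_pos: [475.3, -247.9, 238.6]
tool_rot: [-0.0, 0.739, 0.674, -0.0]
ft_force: [0.4, 0.4, 0.7]
width: 0.009
grip_force: 0.0
t 2.62 at [ 475.3 -248.   238.7] ft [-0.1  0.8  0.2] tool-y deg -5.24 zaxis [-0.  0. -1.]
delta tool cm [56.73  3.27  0.07]
```

View pics/w1.png

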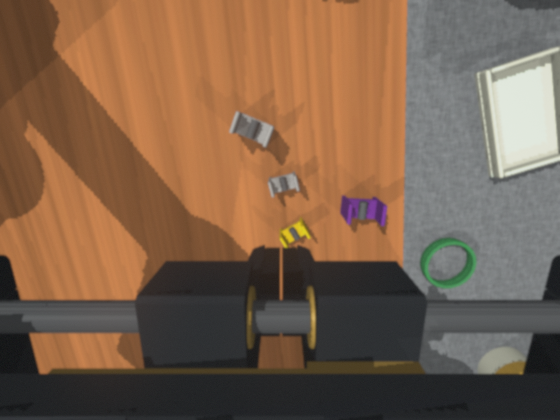

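The wrist view shows the small chrome clip at (284,184), and yellow, purple and the larger chrome one near it. Next I go to the +y end of the rail.

```bash
python3 -m crank '[5.67,0.33,0,0,0,0,0, 5.67,0.33,0,0,0,0,0, 5.67,0.33,0,0,0,0,0, 5.67,0.33,0,0,0,0,0, 5.67,0.33,0,0,0,0,0]' >/dev/null
python3 -m crank '[5.67,0.33,0,0,0,0,0, 5.67,0.33,0,0,0,0,0, 5.67,0.33,0,0,0,0,0, 5.67,0.33,0,0,0,0,0, 5.67,0.33,0,0,0,0,0]' >/dev/null
python3 -m crank '[0,0,4.7,0,0,0,0, 0,0,4.7,0,0,0,0, 0,0,4.7,0,0,0,0, 0,0,4.7,0,0,0,0, 0,0,0,0,0,0,0]'
python3 - <<'E'
from h import *
rel([559.6,314,50])
a=shot('top');b=shot('side')
o=np.zeros((600,800,3),np.uint8)
o[:280]=cv2.resize(a['frame'][205:275,50:250,::-1],(800,280),interpolation=cv2.INTER_CUBIC)
o[285:597,:480]=cv2.resize(b['frame'][120:250,80:280,::-1],(480,312),interpolation=cv2.INTER_CUBIC)
cv2.imwrite('pics/d.png',o)
# predicted top-centre of -y end face in side view: tilted vs level
for k,P in(('tilt',[530.5,-5.4,88]),('lvl',[530.5,-5.4,80])):print(k,px(b,P),px(a,P))
E
```

```text
time_s: 4.5
ee_pos: [554.8, 311.9, 45.9]
tool_rot: [-0.001, 0.738, 0.674, -0.005]
ft_force: [-0.8, -0.8, 0.1]
width: 0.005
grip_force: 0.0
t 4.5 at [554.8 311.9  45.9] ft [-0.8 -0.8  0.1] tool-y deg -5.17 zaxis [-0.009 -0.005 -1.   ]
delta tool cm [ 0.25  0.46 -0.42]
tilt [223.2977077  202.21517528] [219.86269025 243.58084711]
lvl [223.62453957 205.06685104] [220.40139243 243.98549686]
```

View pics/d.png

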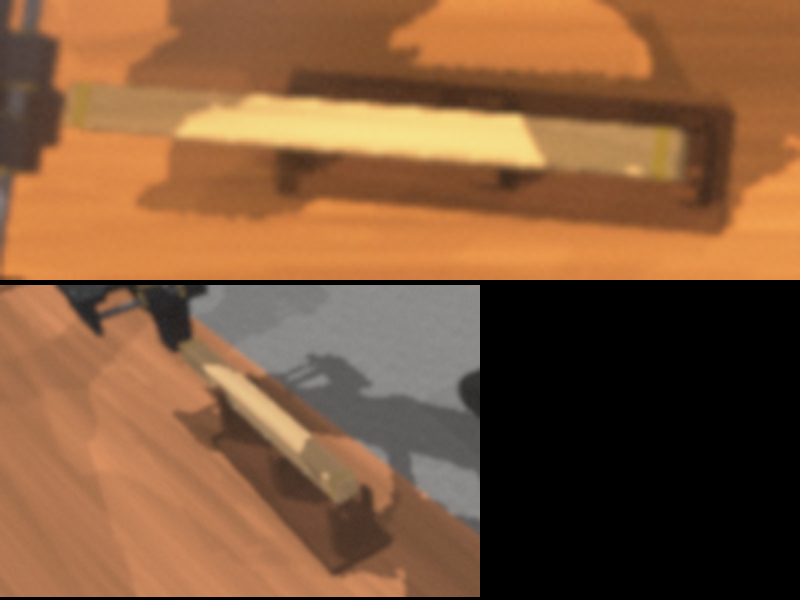

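The rail end sits about 13 mm ahead of the fingertips and is still tilted down onto the +y rest. I'll approach slowly and push.

```bash
python3 -m crank '[-0.4,0.2,-0.4,0,0,0,0, -0.4,0,0,0,0,0,0, -0.15,0,0,0,0,0,0, -0.1,0,0,0,0,0,0, -0.1,0,0,0,0,0,0]'
python3 -m crank '[-0.1,0,0,0,0,0,0, -0.1,0,0,0,0,0,0, -0.1,0,0,0,0,0,0, -0.1,0,0,0,0,0,0, -0.1,0,0,0,0,0,0]'
python3 -m crank '[-0.2,0,0,0,0,0,0, -0.2,0,0,0,0,0,0, -0.2,0,0,0,0,0,0, -0.2,0,0,0,0,0,0, -0.2,0,0,0,0,0,0]'
python3 - <<'E'
from h import *
rel([559.6,314,50])
E
```

```text
time_s: 5.22
ee_pos: [560.5, 303.4, 55.9]
tool_rot: [-0.0, 0.738, 0.675, 0.002]
ft_force: [0.7, 3.2, 2.5]
width: 0.005
grip_force: 1.9
time_s: 5.85
ee_pos: [559.2, 297.2, 54.7]
tool_rot: [-0.0, 0.738, 0.675, 0.0]
ft_force: [1.1, 3.9, 2.8]
width: 0.004
grip_force: 2.0
time_s: 6.48
ee_pos: [558.2, 287.1, 54.7]
tool_rot: [-0.0, 0.738, 0.675, -0.0]
ft_force: [0.1, 4.7, 2.7]
width: 0.005
grip_force: 2.0
t 6.47 at [558.2 287.1  54.7] ft [0.1 4.7 2.7] tool-y deg -5.1 zaxis [-0.  0. -1.]
delta tool cm [ 2.69 -0.1   0.47]
```

```bash
cat >> h.py <<'E'
def railmask(c,roi):
    f=c['frame'];lab=cv2.cvtColor(f,cv2.COLOR_RGB2HSV)
    m=((lab[...,0]>=15)&(lab[...,0]<=32)&(lab[...,1]>50)&(lab[...,2]>75)).astype(np.uint8)
    k=np.zeros_like(m);x0,x1,y0,y1=roi;k[y0:y1,x0:x1]=m[y0:y1,x0:x1]
    k=cv2.morphologyEx(k,cv2.MORPH_CLOSE,np.ones((3,3)))
    n,l,s,_=cv2.connectedComponentsWithStats(k);i=1+np.argmax(s[1:,4]);y,x=np.where(l==i)
    return np.c_[x,y].astype(np.float32)
def tilt():
    b=shot('side');p=railmask(b,(140,240,135,240))
    v=cv2.fitLine(p,cv2.DIST_L2,0,.01,.01).ravel()
    e=p[np.argmax(p@v[:2])];e0=p[np.argmin(p@v[:2])]
    a=shot('top');q=railmask(a,(55,240,215,260));w=cv2.fitLine(q,cv2.DIST_L2,0,.01,.01).ravel()
    print('side ang %.2f n %d ends %s %s | top n %d ends u %s %s'%(np.degrees(np.arctan2(v[1],v[0])),len(p),e0,e,len(q),q[:,0].min(),q[:,0].max()))
    return a,b
def side_line(P,Q,c):
    a=px(c,P);b=px(c,Q);return np.degrees(np.arctan2(*(b-a)[::-1]))
E
python3 -m crank '[0.5,0,0,0,0,0,0, 0.5,0,0,0,0,0,0, 0.5,0,0,0,0,0,0, 0,0,0,0,0,0,0]'
python3 - <<'E'
from h import *
a,b=tilt()
f=cv2.imread('pics/b.png');c=dict(b);c['frame']=f[:,:,::-1].copy();p=railmask(c,(140,240,135,240));v=cv2.fitLine(p,2,0,.01,.01).ravel();print('initial side',np.degrees(np.arctan2(v[1],v[0])),len(p))
print('pred tilt',side_line([557,290,58],[530,-5,80],b),'level',side_line([557,290,70],[530,-5,70],b), '-tilt',side_line([557,290,80],[530,-5,58],b))
h=cv2.cvtColor(b['frame'],cv2.COLOR_RGB2HSV)
for P in([530,-3,80],[535,60,78],[500,60,0],[545,150,72]):
  u=np.round(px(b,P)).astype(int);print(u,h[u[1],u[0]])
E
```

```text
time_s: 6.98
ee_pos: [559.4, 302.5, 54.4]
tool_rot: [-0.0, 0.738, 0.675, -0.0]
ft_force: [-0.5, -0.2, 0.6]
width: -0.001
grip_force: 0.0
side ang 42.25 n 1204 ends [158. 147.] [233. 210.] | top n 2079 ends u 75.0 230.0
initial side 42.337856 1136
pred tilt 42.22224842257064 level 45.05432106947657 -tilt 47.56597350573761
[223 205] [ 18 123 139]
[206 189] [ 17 105 223]
[197 223] [ 12 135 180]
[186 170] [ 18 102 230]
```

The angle metric works: it reads 42.25° now, against a predicted 45° when level. I'll push 5 mm more.

```bash
python3 -m crank '[-0.6,0,0,0,0,0,0, -0.6,0,0,0,0,0,0, -0.15,0,0,0,0,0,0, -0.15,0,0,0,0,0,0, -0.15,0,0,0,0,0,0]' | grep -E 'pos|ft'
python3 -m crank '[-0.15,0,0,0,0,0,0, -0.15,0,0,0,0,0,0, -0.05,0,0,0,0,0,0, 0.6,0,0,0,0,0,0, 0,0,0,0,0,0,0]'| grep -E 'pos|ft'
python3 -c 'from h import *;tilt()'
python3 -m crank '[-0.4,0,0,0,0,0,0, -0.15,0,0,0,0,0,0, -0.15,0,0,0,0,0,0, -0.15,0,0,0,0,0,0, -0.15,0,0,0,0,0,0]' | grep -E 'pos|ft'
python3 -m crank '[-0.1,0,0,0,0,0,0, 0,0,0,0,0,0,0, 0.6,0,0,0,0,0,0, 0,0,0,0,0,0,0]'| grep -E 'pos|ft'
python3 -c 'from h import *;tilt()'
```

```text
ee_pos: [558.5, 286.3, 55.0]
ft_force: [-0.1, 2.7, 0.1]
ee_pos: [558.1, 288.2, 54.4]
ft_force: [-0.3, -0.1, 1.1]
side ang 42.29 n 1221 ends [157. 148.] [233. 211.] | top n 2069 ends u 77.0 232.0
ee_pos: [557.6, 278.4, 54.9]
ft_force: [0.3, 2.6, 0.5]
ee_pos: [557.7, 283.3, 54.5]
ft_force: [0.1, -0.1, -0.1]
side ang 43.48 n 1253 ends [159. 146.] [234. 215.] | top n 2082 ends u 79.0 235.0
```

```bash
for i in 1 2 3; do python3 -m crank '[0,0,0,0,0,0,0, 0,0,0,0,0,0,0, 0,0,0,0,0,0,0, 0,0,0,0,0,0,0]'| grep -E 'time'
python3 -c 'from h import *;tilt()'; done
```

```text
time_s: 10.15
side ang 45.06 n 1307 ends [159. 143.] [235. 217.] | top n 2159 ends u 76.0 235.0
time_s: 10.75
side ang 45.08 n 1318 ends [159. 143.] [234. 218.] | top n 2110 ends u 77.0 235.0
time_s: 11.35
side ang 45.09 n 1305 ends [158. 144.] [235. 217.] | top n 2128 ends u 76.0 236.0
```

Level at about TCP y 277; it was still tilted at 282, so the balance point is 4–9 mm inside the rib's +y edge. I'll push 6 mm more to centre it.

```bash
python3 -m crank '[-0.4,0,0,0,0,0,0, -0.1,0,0,0,0,0,0, -0.1,0,0,0,0,0,0, -0.1,0,0,0,0,0,0, -0.1,0,0,0,0,0,0]' | grep -E 'pos|ft'
python3 -m crank '[-0.1,0,0,0,0,0,0, -0.1,0,0,0,0,0,0, -0.1,0,0,0,0,0,0, -0.1,0,0,0,0,0,0, 0,0,0,0,0,0,0]'| grep -E 'pos|ft'
python3 -m crank '[0.2,0,0,0,0,0,0, 1,0,0,0,0,0,0, 2,0,0,0,0,0,0, 2,0,0,0,0,0,0, 0,0,0,0,0,0,0]'| grep -E 'pos|ft'
python3 -c 'from h import *;tilt();rel([475,-248,238])'
python3 -m crank '[0,0,-4.5,0,0,0,0, 0,0,-4.5,0,0,0,0, 0,0,-4.5,0,0,0,0, 0,0,-4.5,0,0,0,0, 0,0,0,0,0,0,0]'| grep -E 'time'
python3 -c 'from h import *;tilt();rel([475,-248,200])'
```

```text
ee_pos: [557.5, 275.8, 55.0]
ft_force: [-0.2, 1.0, 0.4]
ee_pos: [556.9, 271.2, 54.7]
ft_force: [-0.8, 1.4, -0.9]
ee_pos: [561.7, 325.4, 54.9]
ft_force: [0.4, -0.8, -0.6]
side ang 45.28 n 1310 ends [161. 145.] [235. 220.] | top n 2159 ends u 80.0 238.0
t 13.43 at [561.2 323.7  54.5] ft [-0.1 -0.1  0.5] tool-y deg -5.03 zaxis [-0. -0. -1.]
delta tool cm [-57.71  -3.59 -18.32]
time_s: 14.05
side ang 44.87 n 1339 ends [160. 145.] [237. 219.] | top n 2216 ends u 79.0 239.0
t 14.15 at [561.5 322.7 234.9] ft [-0.3  0.2 -0.7] tool-y deg -5.13 zaxis [ 0.001  0.    -1.   ]
delta tool cm [-57.61  -3.52   3.48]
```

```bash
python3 -m crank '[-5.76,-0.35,0,0,0,0,6, -5.76,-0.35,0,0,0,0,6, -5.76,-0.35,0,0,0,0,6, -5.76,-0.35,0,0,0,0,6, -5.76,-0.35,0,0,0,0,6]' >/dev/null
python3 -m crank '[-5.76,-0.35,0,0,0,-5,6, -5.76,0.1,0,0,0,-5,6, -5.76,0.6,0,0,0,0,6, -5.76,0.6,0,0,0,0,6, -5.76,0.6,0,0,0,0,6]' >/dev/null
python3 -m crank '[0,0,3.5,0,0,0,6, 0,0,4,0,0,0,6, 0,0,4,0,0,0,6, 0,0,0,0,0,0,6, 0,0,0,0,0,0,6]'
python3 - <<'E'
from h import *
rel([475.5,-247.5,100])
c=shot('wrist')
print('pred',px(c,[475.5,-247.5,34]))
u,v=np.round(px(c,[475.5,-247.5,34])).astype(int)
x0,y0=max(0,u-60),max(0,v-50);k=c['frame'][y0:y0+100,x0:x0+120,::-1];print(x0,y0)
cv2.imwrite('pics/e.png',cv2.resize(k,None,fx=6,fy=6,interpolation=cv2.INTER_CUBIC))
np.savez('w.npz',K=c['K'],world_from_camera=c['world_from_camera'])
tilt()
E
```

```text
time_s: 16.02
ee_pos: [543.2, -247.4, 119.6]
tool_rot: [-0.0, 0.676, 0.737, -0.0]
ft_force: [-0.2, -0.2, 0.4]
width: 0.677
grip_force: 0.0
t 16.02 at [ 543.2 -247.4  119.6] ft [-0.2 -0.2  0.4] tool-y deg 4.9 zaxis [-0.001  0.    -1.   ]
delta tool cm [ 0.57 -6.74  1.97]
pred [194.85515042 208.47605308]
135 158
side ang 44.95 n 1335 ends [159. 146.] [237. 218.] | top n 2239 ends u 79.0 239.0
```

View pics/e.png

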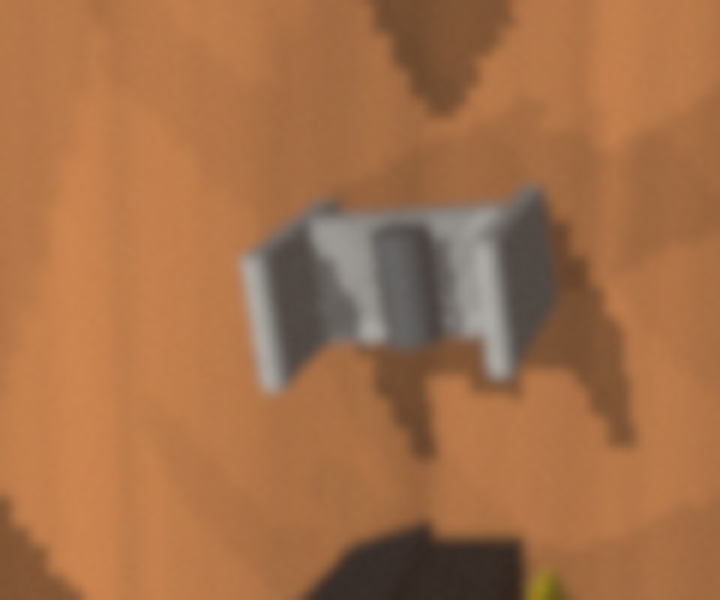

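The wrist crop shows the clip upright. The left plate's top edge runs from (255,257) to (274,388), the right plate's from (491,236) to (503,378), in crop pixels.

Run:
```python
from h import *
c=np.load('w.npz')
q=np.array([pt(c,135+u/6,158+v/6,34) for u,v in[(255,257),(274,388),(491,236),(503,378)]]);print(q,q.mean(0))
d=q[2]+q[3]-q[0]-q[1];e=q[0]+q[2]-q[1]-q[3];print(np.hypot(*d[:2])/2,np.hypot(*e[:2])/2,np.degrees(np.arctan2(d[1],d[0])),np.degrees(np.arctan2(e[1],e[0]))-90)
m=q.mean(0);rel([m[0],m[1],60])
```

```text
[[ 462.  -242.5   34. ]
 [ 464.5 -260.2   34. ]
 [ 492.3 -237.1   34. ]
 [ 494.5 -256.1   34. ]] [ 478.325 -248.975   34.   ]
30.521877399662007 18.499864864371304 8.953108380422924 7.297882742115945
t 16.18 at [ 544.7 -248.1  121.8] ft [-1.1 -0.2  0.3] tool-y deg 4.91 zaxis [ 0.003 -0.002 -1.   ]
delta tool cm [ 0.49 -6.64  6.16]
```

```bash
python3 -m crank '[0.2,-3.35,0,0,0,0,5.5, 0.25,-3.35,0,0,0,-2.5,5.5, 0,0,3,0,0,0,5.5, 0,0,3,0,0,0,5.5, 0,0,0,0,0,0,5.5]' 8
python3 -c 'from h import *;rel([477.7,-248.7,8]);rel([477.7,-248.7,8])'
```

```text
time_s: 16.8
ee_pos: [475.2, -248.1, 59.0]
tool_rot: [-0.001, 0.66, 0.751, -0.0]
ft_force: [-0.0, 0.7, 0.7]
width: 0.627
grip_force: 0.0
t 16.8 at [ 475.2 -248.1   59. ] ft [-0.   0.7  0.7] tool-y deg 7.4 zaxis [-0.002  0.001 -1.   ]
delta tool cm [-0.1   0.26  5.1 ]
t 16.8 at [ 475.2 -248.1   59. ] ft [-0.   0.7  0.7] tool-y deg 7.4 zaxis [-0.002  0.001 -1.   ]
delta tool cm [-0.1   0.26  5.1 ]
```

```bash
python3 -m crank '[0,0.2,2,0,0,0,5.5, 0,0,2,0,0,0,5.5, 0,0,1,0,0,0,5.5, 0,0,0,0,0,0,5.5]' 8
python3 -m crank '[0,0,0,0,0,0,3.1, 0,0,0,0,0,0,3.1, 0,0,0,0,0,0,3.1, 0,0,0,0,0,0,3.1, 0,0,0,0,0,0,3.1]' 8
python3 -c 'from h import *;tilt();rel([477.7,-248.7,100])'
```

```text
time_s: 17.3
ee_pos: [478.6, -248.6, 10.3]
tool_rot: [0.0, 0.66, 0.751, 0.0]
ft_force: [0.0, 0.5, -0.2]
width: 0.622
grip_force: 0.0
time_s: 17.92
ee_pos: [478.8, -248.8, 10.5]
tool_rot: [0.001, 0.66, 0.751, 0.0]
ft_force: [-0.9, 0.6, 5.6]
width: 0.374
grip_force: 8.0
side ang 44.62 n 1287 ends [160. 147.] [237. 218.] | top n 2225 ends u 79.0 239.0
t 18.02 at [ 478.8 -248.8   10.5] ft [-0.2  1.   5.9] tool-y deg 7.4 zaxis [ 0.001 -0.001 -1.   ]
delta tool cm [ 0.02 -0.1  -8.95]
```

Clip gripped: the opening is 33 mm, matching its width over the outsides. I'll lift it and carry it to the rail.

```bash
python3 -m crank '[0,0,-3,0,0,0,3.1, 0,0,-5,0,0,0,3.1, 0,0,-5,0,0,0,3.1, 0,0,-3,0,0,0,3.1]' |grep -E 'ft|wid'
python3 -m crank '[4.72,1.49,0,0,0,0,3.1, 4.72,1.49,0,0,0,0,3.1, 4.72,1.49,0,0,0,0,3.1, 4.72,1.49,0,0,0,0,3.1, 4.72,1.49,0,0,0,0,3.1]' |grep -E 'ft|wid'
python3 -m crank '[4.72,1.49,0,0,0,0,3.1, 4.72,1.49,0,0,0,6.25,3.1, 0,0,0,0,0,6.25,3.1, 0,0,0,0,0,0,3.1, 0,0,0,0,0,0,3.1]'
python3 - <<'E'
from h import *
rel([540,91.9,130]);tilt()
c=shot('wrist','w2.png')
np.savez('w2.npz',K=c['K'],world_from_camera=c['world_from_camera'])
for P in([540,91.9,60],[549,191.9,80]):print(px(c,P))
E
```

```text
ft_force: [0.3, -0.4, -0.6]
width: 0.375
ft_force: [0.5, 1.0, -0.0]
width: 0.374
time_s: 19.77
ee_pos: [538.8, 92.2, 169.3]
tool_rot: [-0.0, 0.737, 0.675, -0.0]
ft_force: [0.2, 0.7, -0.8]
width: 0.374
grip_force: 8.0
t 19.77 at [538.8  92.2 169.3] ft [ 0.2  0.7 -0.8] tool-y deg -5.03 zaxis [-0.001 -0.    -1.   ]
delta tool cm [-0.02  0.13  3.93]
side ang 45.17 n 1300 ends [160. 145.] [235. 220.] | top n 1091 ends u 156.0 238.0
[282.41389153 207.32366689]
[283.10028687  78.05887678]
```

View pics/w2.png

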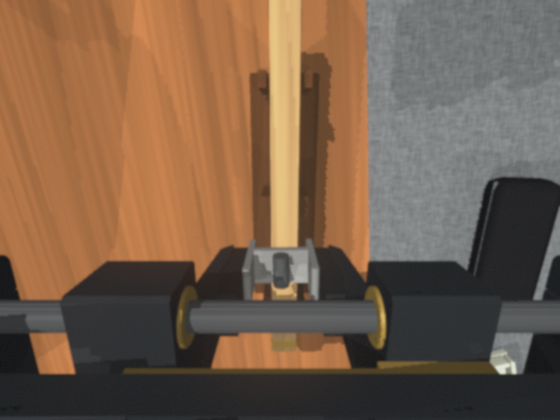

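The wrist view shows the held clip at (281,268), with the rail running vertically at u≈270–300. The +y end-rest cheeks are near (263,85) and (308,85), and the plinth end is at v≈73. I'll measure against these.

Run:
```python
from h import *
c=dict(np.load('w2.npz'));f=cv2.imread('pics/w2.png');h=cv2.cvtColor(f,cv2.COLOR_BGR2HSV)
g=cv2.cvtColor(f,cv2.COLOR_BGR2GRAY).astype(float)
pts=[]
for v in range(100,236,15):
  d=np.diff(cv2.GaussianBlur(g,(3,3),0)[v,255:318]);l=255.5+np.argmax(d);r=255.5+np.argmin(d)
  P=pt(c,l,v,80);Q=pt(c,r,v,80);pts.append((P+Q)/2);print(v,l,r,P[:2],Q[:2],round(np.hypot(*(P-Q)[:2]),1))
p=np.array(pts);k=np.polyfit(p[:,1],p[:,0],1);print('rail x at y=92:',np.polyval(k,92),'slope deg',np.degrees(np.arctan(k[0])))
for n,u,v,z in(('cheekL top',264,85,72),('cheekR',308,85,72),('plinth endL',252,73,12),('plinth endR',318,73,12)):print(n,pt(c,u,v,z))
cv2.imwrite('pics/w3.png',cv2.resize(f[60:300,225:345],(400,800))[0:600] if 0 else np.hstack([cv2.resize(f[62:112,240:330],(396,220),interpolation=2),cv2.resize(f[170:220,240:330],(396,220),interpolation=2)]))
```

```text
100 269.5 299.5 [538.  178.1] [559.5 176.3] 21.6
115 269.5 299.5 [537.  167.9] [558.8 165.9] 21.9
130 269.5 299.5 [535.9 157.3] [558.  155.4] 22.2
145 269.5 298.5 [534.9 146.5] [556.5 144.6] 21.7
160 269.5 298.5 [533.8 135.4] [555.7 133.4] 22.0
175 269.5 298.5 [532.7 123.9] [554.9 122. ] 22.3
190 270.5 298.5 [532.3 112.1] [554.1 110.2] 21.9
205 270.5 297.5 [531.1 100.1] [552.4  98.2] 21.4
220 270.5 297.5 [529.9  87.7] [551.5  85.8] 21.7
235 270.5 297.5 [528.7  75. ] [550.6  73.1] 22.0
rail x at y=92: 541.1894706737934 slope deg 5.039290127984847
cheekL top [534.7 189.4  72. ]
cheekR [567.  186.6  72. ]
plinth endL [522.5 207.3  12. ]
plinth endR [582.2 202.   12. ]
```

View pics/w3.png

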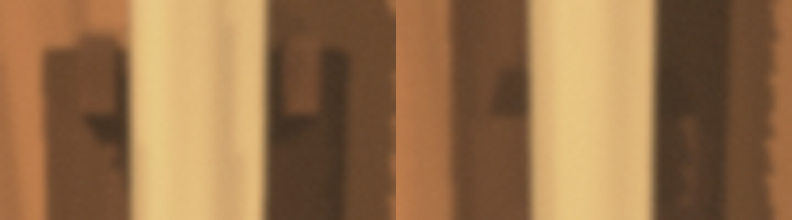

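Rail width measures 22 mm and its centre is x=541.2 at y=92. The plinth end gives a stand centre at y≈92.1, agreeing with the first measurement. I'll lower to a hover.

```bash
python3 -m crank '[0,0.2,1.5,0,0,0,3.1, 0,0,1.5,0,0,0,3.1, 0,0,1.5,0,0,0,3.1, 0,0,1.0,0,0,0,3.1, 0,0,0,0,0,0,3.1]'
python3 - <<'E'
from h import *
rel([541.2,92,80]);tilt()
c=shot('wrist')
cv2.imwrite('pics/w4.png',cv2.resize(c['frame'][180:310,225:345,::-1],None,fx=4.6,fy=4.6,interpolation=2))
print('rail edges pred',px(c,[530.2,93,80]),px(c,[552.2,91,80]))
s=sense()['ee_pos'];print('clip top plates pred',px(c,[s[0]-15,s[1]+1.3,s[2]+23.5]),px(c,[s[0]+15,s[1]-1.3,s[2]+23.5]))
for v in(190,205,220,235):print(v,pt(c,282,v,80))
E
```

```text
time_s: 20.55
ee_pos: [540.1, 92.3, 113.2]
tool_rot: [-0.001, 0.738, 0.675, -0.001]
ft_force: [0.3, 0.5, -0.6]
width: 0.374
grip_force: 8.0
t 20.55 at [540.1  92.3 113.2] ft [ 0.3  0.5 -0.6] tool-y deg -5.1 zaxis [-0.003 -0.    -1.   ]
delta tool cm [-0.02  0.12  3.32]
side ang 47.09 n 1157 ends [167. 146.] [237. 219.] | top n 1000 ends u 163.0 239.0
rail edges pred [263.65944552 239.73323243] [298.90144762 239.83468141]
clip top plates pred [248.37966005 287.01272113] [316.30759418 286.94007989]
190 [544.4 123.7  80. ]
205 [543.6 114.4  80. ]
220 [542.8 104.9  80. ]
235 [541.9  95.1  80. ]
```

View pics/w4.png

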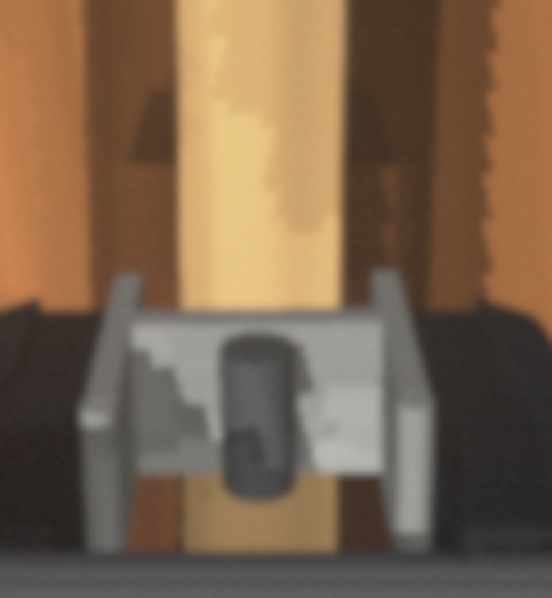

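The clip is centred over the rail to about 1 mm: cross plate centre at u≈257 and rail centre at u≈261 in the crop. I'll shift 1 mm and lower it in small steps.

```bash
python3 -m crank '[0,0.1,1,0,0,0,3.1, 0,0,0.8,0,0,0,3.1, 0,0,0,0,0,0,3.1, 0,0,0.2,0,0,0,3.1, 0,0,0.1,0,0,0,3.1]' |grep -E 'pos|ft'
python3 -m crank '[0,0,0.1,0,0,0,3.1, 0,0,0,0,0,0,3.1]' |grep -E 'pos|ft'
python3 -c 'from h import *;rel([541.2,92,80])'
```

```text
ee_pos: [542.3, 92.4, 93.8]
ft_force: [-0.0, 0.1, -0.1]
ee_pos: [542.1, 92.3, 92.7]
ft_force: [0.2, 0.1, -0.9]
t 21.57 at [542.1  92.3  92.7] ft [ 0.2  0.1 -0.9] tool-y deg -5.1 zaxis [ 0. -0. -1.]
delta tool cm [-0.04 -0.09  1.27]
```

```bash
python3 -m crank '[0,0,0.1,0,0,0,3.1, 0,0,0.1,0,0,0,3.1, 0,0,0.1,0,0,0,3.1, 0,0,0.1,0,0,0,3.1]' |grep -E 'pos|ft'
python3 -m crank '[0,0,0.1,0,0,0,3.1, 0,0,0.1,0,0,0,3.1, 0,0,0.1,0,0,0,3.1]' |grep -E 'pos|ft'
python3 -m crank '[0,0,0.1,0,0,0,3.1, 0,0,0.1,0,0,0,3.1, 0,0,0.05,0,0,0,3.1, 0,0,0,0,0,0,3.1]' |grep -E 'pos|ft'
```

```text
ee_pos: [542.1, 92.4, 88.6]
ft_force: [-0.3, -0.9, -0.1]
ee_pos: [542.1, 92.3, 85.6]
ft_force: [0.4, 0.1, -0.8]
ee_pos: [542.1, 92.4, 83.2]
ft_force: [0.1, 0.6, -0.2]
```

```bash
python3 -m crank '[0,0,0.1,0,0,0,3.1, 0,0,0.1,0,0,0,3.1, 0,0,0,0,0,0,3.1]' |grep -E 'pos|ft'
python3 -m crank '[0,0,0.05,0,0,0,3.1, 0,0,0,0,0,0,3.1]' |grep -E 'pos|ft'
```

```text
ee_pos: [542.0, 92.3, 81.1]
ft_force: [-0.1, 0.2, -0.4]
ee_pos: [542.1, 92.3, 80.7]
ft_force: [0.2, -0.6, -0.1]
```

```bash
python3 -m crank '[0,0,0.05,0,0,0,3.1, 0,0,0,0,0,0,3.1]' |grep -E 'pos|ft'
```

```text
ee_pos: [542.1, 92.3, 80.2]
ft_force: [0.5, -0.8, -0.9]
```

```bash
python3 -m crank '[0,0,0.03,0,0,0,3.1, 0,0,0,0,0,0,3.1]' |grep -E 'pos|ft'
python3 -m crank '[0,0,0.03,0,0,0,3.1, 0,0,0,0,0,0,3.1]' |grep -E 'pos|ft'
```

```text
ee_pos: [542.1, 92.4, 79.9]
ft_force: [-0.3, 0.2, -0.6]
ee_pos: [542.1, 92.4, 79.6]
ft_force: [0.8, 0.1, -0.3]
```

```bash
python3 -m crank '[0,0,0,0,0,0,3.9, 0,0,0,0,0,0,4.5, 0,0,0,0,0,0,5.5, 0,0,0,0,0,0,5.5]'
python3 -m crank '[0,0,-1,0,0,0,5.5, 0,0,-2,0,0,0,5.5, 0,0,-5,0,0,0,5.5, 0,0,-5,0,0,0,5.5, 0,0,0,0,0,0,5.5]' |grep -E 'pos|ft'
python3 -m crank '[-6,0,0,0,0,0,5.5, -6,0,0,0,0,0,5.5, -6,0,0,0,0,0,5.5, -6,0,0,0,0,0,5.5, -6,0,0,0,0,0,5.5]' |grep -E 'pos|ft'
python3 -m crank '[0,0,0,0,0,0,5.5, 0,0,0,0,0,0,5.5, 0,0,0,0,0,0,5.5, 0,0,0,0,0,0,5.5, 0,0,0,0,0,0,5.5]' |grep -E 'time'
python3 - <<'E'
from h import *
a,b=tilt()
o=np.zeros((600,800,3),np.uint8)
o[:280]=cv2.resize(a['frame'][205:275,50:250,::-1],(800,280),interpolation=cv2.INTER_CUBIC)
o[285:597,:480]=cv2.resize(b['frame'][120:250,80:280,::-1],(480,312),interpolation=cv2.INTER_CUBIC)
cv2.imwrite('pics/f.png',o)
P=np.array([541.2,92,103]);print('clip top pred in crop: top',(px(a,P)-[50,205])*4,'side',(px(b,P)-[80,120])*2.4+[0,285])
E
```

```text
time_s: 24.82
ee_pos: [542.1, 92.3, 79.6]
tool_rot: [-0.0, 0.738, 0.675, 0.0]
ft_force: [-0.0, 0.0, 0.0]
width: 0.623
grip_force: 0.0
ee_pos: [545.8, 92.9, 216.1]
ft_force: [0.4, 1.0, -0.1]
ee_pos: [514.4, -208.0, 208.9]
ft_force: [0.3, 0.2, 0.2]
time_s: 26.7
side ang 44.48 n 696 ends [197. 184.] [237. 218.] | top n 1127 ends u 79.0 163.0
clip top pred in crop: top [463.32321514 128.86125456] side [283.26297579 409.0635973 ]
```

View pics/f.png

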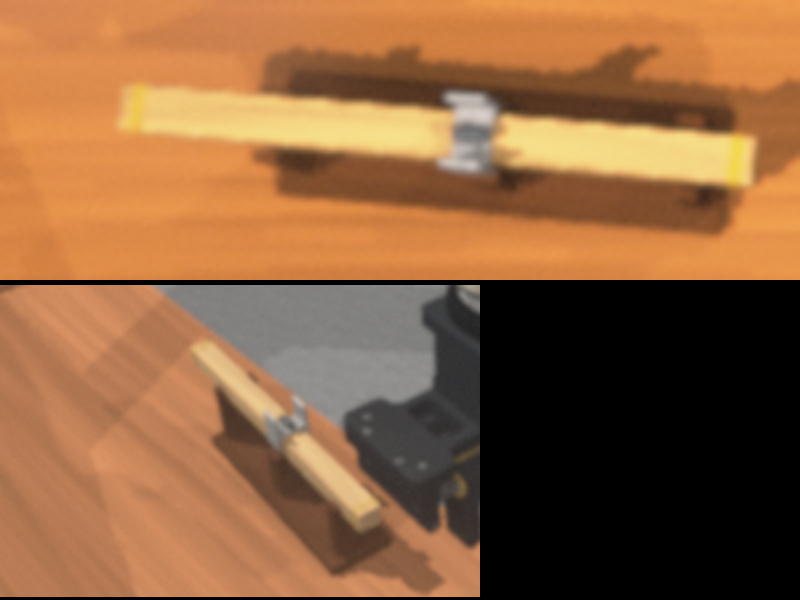

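The clip sits astride the rail above the rib at crop pixel (470,130), close to the prediction of (463,129), and the rail looks level. I'll check level numerically after settling, then hand in.

```bash
python3 -m crank '[0,0,0,0,0,0,5.5, 0,0,0,0,0,0,5.5, 0,0,0,0,0,0,5.5, 0,0,0,0,0,0,5.5, 0,0,0,0,0,0,5.5]' |grep -E 'time'
python3 - <<'E'
from h import *
b=shot('side');A=railmask(b,(140,194,135,240));B=railmask(b,(200,240,135,240))
p=np.vstack([A,B]);v=cv2.fitLine(p,2,0,.01,.01).ravel();ang=np.degrees(np.arctan2(v[1],v[0]));print(ang,len(A),len(B))
if 44.2<ang<45.8: print(close_job())
E
```

```text
time_s: 27.42
44.83082 498 659
the job is handed in; nothing more can be done
None
```

The rail balances level on the middle rib, the small chrome clip sits astride it directly above the rib, and the job was handed in at about 27.5 s with the robot clear of everything.

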